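# Load a heatsink under the jig's spring flap

## Task

Press the blue bar of the wooden jig down with one fingertip to hold the red spring flap open, and with the other fingertip push the black heatsink along its lane, under the flap, until it is fully home against the end stop. Then let go so that the flap closes down onto the heatsink, and move clear. Only push the heatsink, never pick it up or tip it, and leave the other things on the bench where they are.

Things in the scene. Friction and masses are not known exactly. Their poses are not given: they have to be found in the camera images.
- jig: wooden jig fixed to the bench. Origin on the bench at the lane's centre; x along the lane to the end stop, y to the blue bar's side, z up. The lane is bare bench between two walls 22 mm high, inner faces at y = +31 and -31 mm, x = -122 to +108 mm, open at the -x end. Steel hinge lugs, 42 mm high, y = 29 to 41 mm, stand at x = -120 and +106 mm. Walls 10 mm (+y) and 12 mm (-y) thick.
- hinge_mid (a point): point on the hinge line of flap and bar: x = 0, y = +31, z = 36 mm in the jig's frame; the hinge line runs along the jig's x axis. Site axes are the jig's axes.
- stop_face (a point): middle of the lane-side face of the end stop, a dark wooden block 30 mm high: x = +108, y = 0, z = 16 mm in the jig's frame. Site axes are the jig's axes.
- flap (a joint): angle (rad) of red flap and blue bar, one rigid piece rocking on the hinge line like a seesaw. 0: closed by its spring, nothing under it; grows to a stop at 1.05 as the bar is pressed down and the flap rises. From about 0.45 the heatsink passes under the flap. Resting on top of a heatsink it reads about 0.33.
- bar_mid (a point): point on top of the blue bar, 32 mm outside the hinge line, mid-length. Plate 4 mm thick, jig x = -112 to +98 mm, reaching 46 mm from the hinge to +y; slopes 15 degrees up at joint 0 (outer edge 48 mm high), 45 degrees down at 1.05. Pressed here until the fingertip is 16 mm above the bench, the joint reads about 0.9; takes 3 to 6 N. A fingertip may slide along it while pressing.
- flap_edge (a point): middle of the red flap's rubber free edge (6 mm thick). The flap is 3 mm thick, spans jig x = +43 to +98 mm and reaches 50 mm from the hinge over the lane (to -y); at joint 0 it slopes 20 degrees down, its edge 16 mm above the bench, and blocks the heatsink.
- heatsink_center (a point): centre (16 mm up) of the black finned heatsink, 80 mm long (its x), 56 mm wide, 32 mm high, about 0.2 kg, sliding freely on the bench in the lane, its x axis nearly along the jig's. It starts with its centre at x = -40 to -2 mm in the jig's frame, short of the flap. Fully home its centre is at x = +68 mm, its rear face at x = +28 mm.
- spool: bystander, loose, to be left alone: solder spool with red flanges standing on its end, 50 mm diameter, 40 mm high; origin at centre of underside
- flux_jar: bystander, loose, to be left alone: small amber jar with white cap, 44 mm diameter, 45 mm high; origin at centre of underside
- pliers: bystander, loose, to be left alone: pliers with red and blue handles lying flat, about 150 mm long, 12 mm high; origin near the pivot, on the underside
- screwdriver: bystander, loose, to be left alone: screwdriver with a red handle lying on the bench, about 200 mm long; origin under its middle
- bottle: bystander, loose, to be left alone: amber bottle with white cap, 62 mm diameter, 170 mm high; origin at centre of underside
- tape: bystander, loose, to be left alone: white roll of tape lying flat, 90 mm outside diameter, 24 mm high; origin at centre of underside
- tray: bystander, loose, to be left alone: empty shallow wooden tray, 110 x 110 x 18 mm; origin at centre of underside
Mind the look-alikes: they are no part of the job. Of the things that look like the part that bears heatsink_center, the largest one is meant.

How it is judged:
By the outcome, as a careful person would: the job done as asked, in the order asked, and still so for the second after the job is handed in, with the robot touching nothing.
It also fails if it takes over 40 s, if anything falls off the work surface, if the arm or the gripper's body presses on something with over 40 N, if the wrist force passes 120 N, or if a joint passes its speed limit or range.

## Robot

A 7-joint arm with a two-finger parallel gripper is mounted at the origin on the work surface. World frame = base frame: x ahead of the robot, y to its left, z up, the work surface at z = 0. Lengths are in mm, angles in rad, forces in N, time in s.
With the tool pointing down it reaches from about 425 to 950 mm from the base axis. Payload 4.7 kg.
Tool frame: the origin (TCP) lies at the very end of the fingers, on their centre line; the grasp point (between the pads) lies 19 mm behind it; z points along the fingers, y is the line along which they close (so a half turn about z gives the same grasp; the last joint's range is limited). The gripper opens to 85 mm and grips with 20 to 120 N. Pads are 22 mm wide; open, the fingers measure 114 mm over their backs; the gripper's body (76 mm by 85 mm) begins 54 mm behind the grasp point. The pads swing forward as they close: fully open they stand 13 mm farther back than shut.
Start: joints at [-0.029, 0.469, -0.049, 1.532, 0.024, 1.141, -0.082], TCP at [675.017, 0.046, 231.335] pointing down, gripper open.
Joint ranges: [-2.59, 2.59], [-0.33, 1.99], [-1.39, 1.29], [0.1, 2.45], [-1.04, 4.18], [0.21, 1.99], [-2.66, 2.66]. Speed limits (rad/s): [2.57, 2.57, 3.14, 3.14, 3.14, 3.14, 3.14].

## Interface

Orientations are given as a unit quaternion [w, x, y, z].
In Python, from workcell import telemetry, optics, hand_in gives the robot as it stands.
- The arm moves only by the tool step_arm, never from a script. Its argument "series" is a list of rows, each a list of 7 numbers: the turn, a rotation vector about the tool's x, y, z in degrees, then the shift along the tool's x, y, z in mm, then the finger opening in mm, from 0 to 85.4. A call has 1 to 5 rows; each row shifts and turns the commanded pose from where the row before left it, along the tool's axes as they then stand; what a row does not reach is not made up. A row lasts 1/12 s, in which the tool goes at most 41.7 mm and 7.16 degrees, less where a joint would pass 70% of its speed; a pose out of reach is approached as far as the arm can. A call with a gripper value outside its range is refused whole. The fingers move at their own pace and stop on an object; the grip force is fixed at half the most. Time passes only in rows, so rows that do not move let the fingers close. It gives the time, the measured TCP pose, the force, the opening and the grip force at its end, in the units of the state.
- telemetry.get_obs(): the state, without advancing time (a new reading comes with each control period).
- optics.snapshot(name): name is "scene" or "side" or "wrist"; returns the picture (400x640x3 uint8, red, green, blue); there is no depth.
- optics.camera_model(name): a dict with "fov_y" (degrees; the focal length in pixels is half the picture's height over the tangent of half this angle, whatever the lens; pixels are square), "cx", "cy" (the principal point, pixels), "camera_from_world" (4x4, takes a point from world to camera coordinates); the wrist camera has in their place "hand_eye" (4x4, takes a point from camera to tool coordinates, whose origin is the TCP and whose axes are the flange's). Camera axes: x right, y up, looking along -z (the intrinsics and any distortion apply to the point x, -y, -z); pixel columns grow to the right and rows downward; lengths in mm; the calibration is good to about 2 mm. The wrist camera is an equidistant fisheye: a pixel r from the principal point sees the ray r / f radians off the axis. A picture is of the moment at which its call begins: read the wrist's pose just before it. camera_model takes no time and is no camera call.
- hand_in(): hands the job in; it is judged then, once.
The state is a dict: "t": time; "joints": joint angles; "joint_velocities": joint speeds; "effort": joint torques, N m; "ee_pos": TCP position; "tool_rot": TCP orientation; "force": force on the tool from outside, world axes, zero at the start; "ft_torque": the same for the moment, N m; "opening": finger opening in mm; "finger_force": force on a finger pad.
Only numpy, scipy, OpenCV 4.12 (cv2) and the standard library are available. Lean on these libraries where they do the work, as an engineer would, in place of code of your own. Each camera call takes 0.05 s, during which the arm holds its last target. There are 200 camera calls.

## Working session

There is one attempt and no reset: what is moved stays moved. The work goes in short steps, Python scripts to look and compute and a tool call to move; the robot and the scene stay as the last step left them, time stands still between calls to the robot, and variables do not carry over. Pictures are saved under pics/ and viewed, at most 10 in all, crops included, and the job is handed in when it is done.

Besides the shell and the picture viewer there is one more tool, called as name(argument=value, ...), one argument or row to a line, values as JSON. step_arm: Moves the arm, as the interface text tells. Its arguments: {"type":"object","properties":{"series":{"type":"array","items":{"type":"array","items":{"type":"number"}}}},"required":["series"]}

```bash
mkdir -p pics; cat > h.py <<'E'
import numpy as np, cv2
from workcell import telemetry, optics
def ray(name,u,v):
    m=optics.camera_model(name); f=200/np.tan(np.radians(m['fov_y']/2))
    T=np.array(m['camera_from_world']); R=T[:3,:3]; c=-R.T@T[:3,3]
    d=R.T@np.array([(u-m['cx'])/f,-(v-m['cy'])/f,-1]); return c,d/np.linalg.norm(d)
def onz(name,u,v,z):
    c,d=ray(name,u,v); return c+d*(z-c[2])/d[2]
def proj(name,p):
    m=optics.camera_model(name); f=200/np.tan(np.radians(m['fov_y']/2))
    T=np.array(m['camera_from_world']); q=T[:3,:3]@np.array(p)+T[:3,3]
    return m['cx']-f*q[0]/q[2], m['cy']+f*q[1]/q[2]
E
python3 - <<'E'
from h import *
for n in ['scene','side']:
    im=optics.snapshot(n); cv2.imwrite(f'pics/{n}0.png',im[:,:,::-1]); 
    m=optics.camera_model(n); print({k:(np.round(v,3).tolist() if not isinstance(v,str) else v) for k,v in m.items()})
o=telemetry.get_obs(); print(o['ee_pos'],o['tool_rot'],o['t'])
E
```

```text
{'fov_y': 48.785, 'cx': 312.711, 'cy': 193.98, 'camera_from_world': [[0.154, 0.988, 0.001, -115.592], [-0.528, 0.081, 0.845, 258.876], [0.835, -0.131, 0.535, -1721.264], [0.0, 0.0, 0.0, 1.0]]}
{'fov_y': 51.893, 'cx': 317.548, 'cy': 199.175, 'camera_from_world': [[-1.0, -0.019, -0.007, 565.697], [0.01, -0.758, 0.652, -4.625], [-0.017, 0.652, 0.758, -1040.05], [0.0, 0.0, 0.0, 1.0]]}
[6.74477042e+02 1.84710054e-02 2.30374196e+02] [-5.96256272e-04  7.07081567e-01  7.07131463e-01 -6.29630008e-04] 0.1
```

View pics/scene0.png

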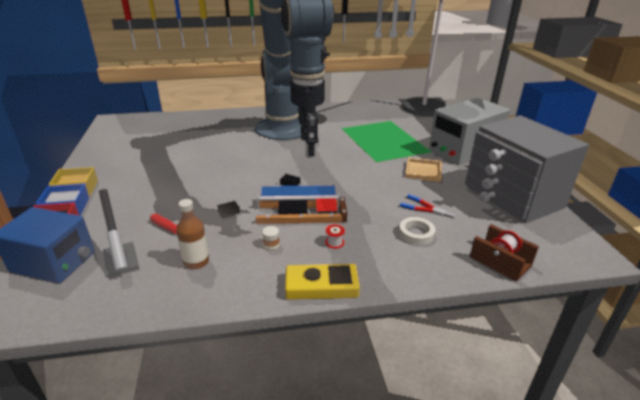

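View pics/side0.png

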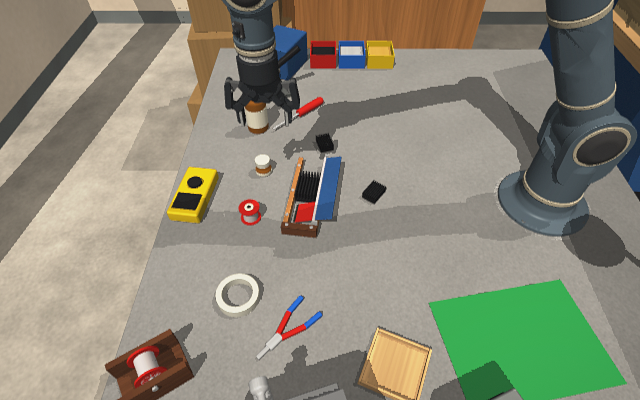

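The scene view shows the jig at about (300,203), with the blue bar towards the robot and the end stop on the right. The side view shows the lane from (318,160) to (302,228), with the end stop at the bottom. The candidates for the heatsink in the side view are the black part in the lane at (308,183), a small block at (325,143) and a small block at (374,192). The lane part is the largest, so I choose that one and check it in a crop.

```bash
python3 - <<'E'
from h import *
im=cv2.imread('pics/side0.png')
x0,y0,s=265,145,7
c=cv2.resize(im[y0:y0+100-15,x0:x0+95],None,fx=s,fy=s,interpolation=cv2.INTER_CUBIC); 
cv2.imwrite('pics/sc.png',c)
hsv=cv2.cvtColor(im,cv2.COLOR_BGR2HSV)
m=cv2.inRange(hsv,(100,100,60),(125,255,255)); m[:140]=0;m[245:]=0;m[:,:300]=0;m[:,360:]=0
cs=max(cv2.findContours(m,0,2)[0],key=cv2.contourArea)
print('blue',cv2.approxPolyDP(cs,3,True)[:,0].tolist())
E
```

```text
blue [[340, 157], [326, 159], [315, 219], [331, 218]]
```

View pics/sc.png

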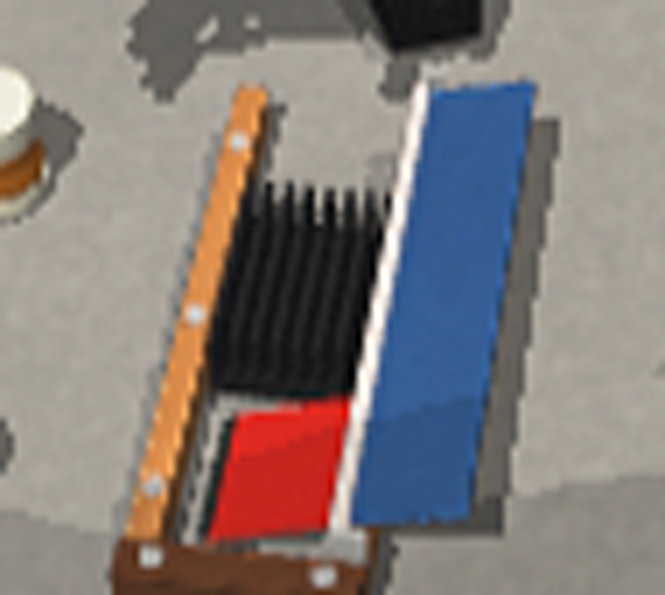

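The crop confirms the choice: the large finned heatsink lies in the lane, with fin-top rear ends at crop (265–390,187), or side (303–320,171). The red flap is ahead of it at crop (280,470), the bar's outer corners are at (535,85) and (468,520), and the end stop is at the bottom.

```bash
python3 - <<'E'
from h import *
from scipy.optimize import least_squares
o=np.array
P=[((535,86),(-112,75.4,48)),((470,522),(98,75.4,48)),((238,87),(-122,-43,22)),((268,90),(-122,-31,22)),((427,86),(-112,31+2,36+2))]
f=lambda U:((U[0]+.5)/7-.5+265,(U[1]+.5)/7-.5+145)
def W(q,p):
    c,s=np.cos(q[2]),np.sin(q[2]); return o([q[0]+c*p[0]-s*p[1],q[1]+s*p[0]+c*p[1],p[2]])
def r(q): return np.concatenate([o(proj('side',W(q,p)))-f(U) for U,p in P])
s=least_squares(r,[600,0,1.57]); q=s.x
print(q,np.degrees(q[2]),np.round(r(q).reshape(-1,2),2).tolist())
for n in [(-112,75.4,48),(98,75.4,48),(108,-43,22),(-122,-43,22)]: print('scene',n,np.round(proj('scene',W(q,n)),1))
R=o([[np.cos(q[2]),np.sin(q[2])],[-np.sin(q[2]),np.cos(q[2])]])
for U in [(268,187),(380,190)]:
    print('hs rear',R@(onz('side',*f(U),32)[:2]-q[:2]))
for U in [(212,386),(350,398)]: print('hs front bottom',R@(onz('side',*f(U),0)[:2]-q[:2]))
im=cv2.imread('pics/scene0.png')
c=cv2.resize(im[170:240,210:360],None,fx=5,fy=5,interpolation=cv2.INTER_CUBIC); cv2.imwrite('pics/scc.png',c)
E
```

```text
[593.37883404  -4.70556733   1.44352473] 82.7078748146278 [[0.53, -0.32], [-0.04, -0.24], [-0.26, -0.16], [-0.2, -0.16], [-0.04, 0.9]]
scene (-112, 75.4, 48) [262.8 185.5]
scene (98, 75.4, 48) [336.2 184.5]
scene (108, -43, 22) [342.8 215.6]
scene (-122, -43, 22) [256.6 216.9]
hs rear [-59.70166604 -19.44509592]
hs rear [-63.94796238  22.01194697]
hs front bottom [ 12.35527054 -28.91349131]
hs front bottom [10.99231557 21.74382986]
```

View pics/scc.png

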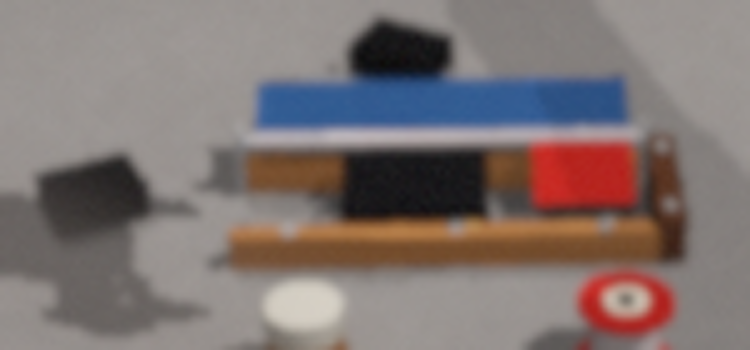

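The scene view agrees with the fit to about 1 px: bar outer corners are at (261,186) and (335,185), the lookalike blocks at (230,209) and (290,181) are well clear, and the spool and jar are on the other side. The heatsink's rear face is near jig x = -63. Now I turn, move above the start pose and set the opening to 74.

step_arm(
  series=[
    [0, 0, 7.1, 0, 0, 0, 74],
    [0, 0, 0.2, -27, -26, 0, 74],
    [0, 0, 0, -26, -26, 10, 74],
    [0, 0, 0, -25, -26, 20, 74],
    [0, 0, 0, -25, -26, 20, 74],
  ],
)

```text
t: 0.52
ee_pos: [557.7, -89.9, 181.1]
tool_rot: [0.001, 0.751, 0.661, 0.0]
force: [-0.0, -0.6, 0.5]
opening: 74.1
finger_force: 0.0
```

step_arm(
  series=[
    [0, 0, 0, 0, 0, 30, 74],
    [0, 0, 0, 0, 0, 30, 74],
    [0, 0, 0, 0, 0, 25, 74],
    [0, 0, 0, 0, 0, 10, 74],
    [0, 0, 0, 0, 0, 0, 74],
  ],
)

```text
t: 0.93
ee_pos: [556.8, -88.7, 83.7]
tool_rot: [-0.002, 0.751, 0.661, -0.002]
force: [-0.3, -0.1, -0.2]
opening: 73.6
finger_force: 0.0
```

```bash
cat >> h.py <<'E'
Q=(593.4,-4.7,1.4435)
def tojig(p):
    c,s=np.cos(Q[2]),np.sin(Q[2]); d=np.array(p[:2])-Q[:2]; return np.array([c*d[0]+s*d[1],-s*d[0]+c*d[1],p[2]])
def toworld(p):
    c,s=np.cos(Q[2]),np.sin(Q[2]); return np.array([Q[0]+c*p[0]-s*p[1],Q[1]+s*p[0]+c*p[1],p[2]])
def stat():
    from scipy.spatial.transform import Rotation as R
    o=telemetry.get_obs(); q=o['tool_rot']; M=R.from_quat([q[1],q[2],q[3],q[0]]).as_matrix()
    print('t',o['t'],'jig tcp',tojig(o['ee_pos']).round(1),'toolx yaw err',np.degrees(np.arctan2(M[1,0],M[0,0])-Q[2]).round(2),'zax',M[:,2].round(3),'F',np.round(o['force'],1),'op',o['opening'])
E
python3 - <<'E'
from h import *
stat()
im=optics.snapshot('side'); 
cv2.imwrite('pics/s1.png',cv2.resize(im[110:250,230:400,::-1],None,fx=4,fy=4,interpolation=cv2.INTER_CUBIC))
E
```

```text
t 0.9333 jig tcp [-88.   25.6  83.7] toolx yaw err 0.0 zax [-0.006  0.001 -1.   ] F [-0.3 -0.1 -0.2] op 73.59872220801152
```

View pics/s1.png

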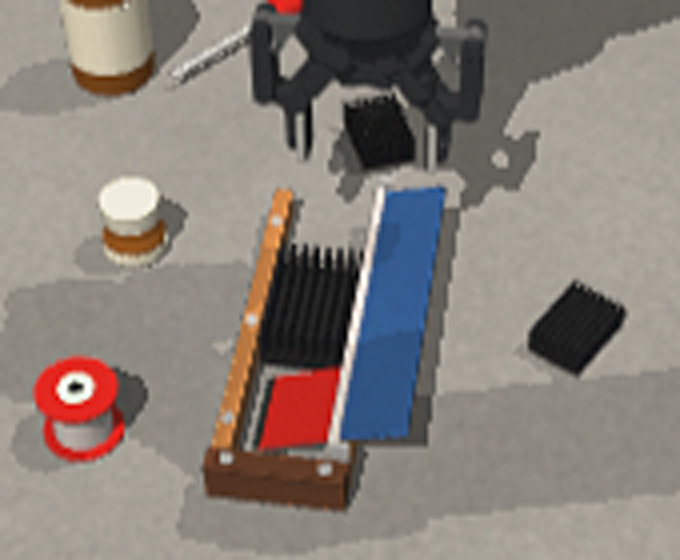

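The gripper stands above the jig, with the lane fingertip at crop (300,157) and the bar fingertip at crop (430,170). I measure the fingertip offsets from the TCP before going down.

```bash
python3 - <<'E'
from h import *
e=toworld((1,0,0))[:2]-toworld((0,0,0))[:2]
for U in [(288,155),(310,157),(414,168),(445,170)]:
    u,v=(U[0]+.5)/4-.5+230,(U[1]+.5)/4-.5+110
    c,d=ray('side',u,v)
    for X in (-77,-88):
        p0=toworld((X,0,0)); t=((p0-c)[:2]@e)/(d[:2]@e); print(U,X,tojig(c+t*d).round(1))
E
```

```text
(288, 155) -77 [-77.  -23.3  95.9]
(288, 155) -88 [-88.  -25.6  85.7]
(310, 157) -77 [-77.   -9.3  96. ]
(310, 157) -88 [-88.  -11.4  85.8]
(414, 168) -77 [-77.   56.4  95. ]
(414, 168) -88 [-88.   55.3  84.8]
(445, 170) -77 [-77.   75.8  95.8]
(445, 170) -88 [-88.   74.9  85.6]
```

step_arm(
  series=[
    [0, 0, 0, 0, 0, 25, 74],
    [0, 0, 0, 0, 0, 15, 74],
    [0, 0, 0, 0, 0, 5, 74],
  ],
)

```text
t: 1.23
ee_pos: [559.0, -88.8, 41.1]
tool_rot: [-0.0, 0.751, 0.661, -0.0]
force: [-0.7, -0.1, -0.4]
opening: 73.9
finger_force: 0.0
```

step_arm(
  series=[
    [0, 0, 0, 0, 0, 6, 74],
    [0, 0, 0, 0, 0, 6, 74],
    [0, 0, 0, 0, 0, 4, 74],
    [0, 0, 0, 0, 0, 0, 74],
    [0, 0, 0, 0, 0, 0, 74],
  ],
)

```text
t: 1.65
ee_pos: [559.7, -89.0, 26.0]
tool_rot: [0.001, 0.751, 0.661, 0.001]
force: [0.2, -0.2, 2.5]
opening: 73.8
finger_force: 1.1
```

```bash
python3 - <<'E'
from h import *
stat()
im=optics.snapshot('side'); 
cv2.imwrite('pics/s2.png',cv2.resize(im[130:240,260:370,::-1],None,fx=5,fy=5,interpolation=cv2.INTER_CUBIC))
E
```

```text
t 1.65 jig tcp [-87.9  22.7  26. ] toolx yaw err -0.01 zax [ 0.002 -0.    -1.   ] F [ 0.2 -0.2  2.5] op 73.76695367379725
```

View pics/s2.png

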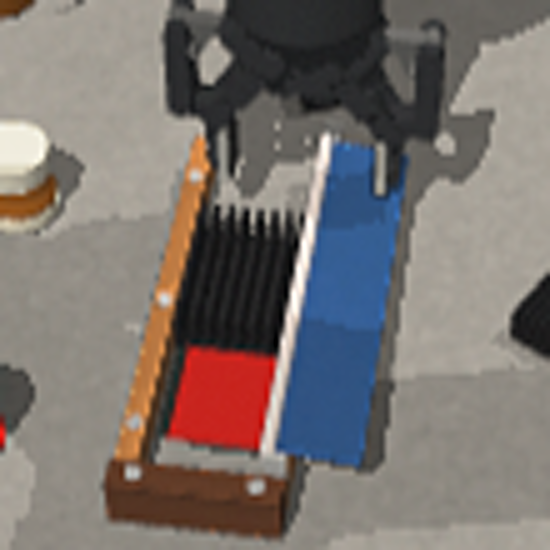

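The bar is going down and the flap is rising: the bar fingertip is at crop (382,190) and the lane fingertip at (222,175), behind the heatsink and clear of the wall. I press on.

step_arm(
  series=[
    [0, 0, 0, 0, -1.5, 5, 74],
    [0, 0, 0, 0, 0, 5, 74],
    [0, 0, 0, 0, 0, 3, 74],
    [0, 0, 0, 0, 0, 0, 74],
    [0, 0, 0, 0, 0, 0, 74],
  ],
)

```text
t: 2.12
ee_pos: [556.8, -88.8, 11.9]
tool_rot: [-0.001, 0.751, 0.661, -0.0]
force: [-0.3, 0.8, 3.2]
opening: 74.1
finger_force: 1.5
```

```bash
python3 - <<'E'
from h import *
stat()
im=optics.snapshot('side'); 
cv2.imwrite('pics/s3.png',cv2.resize(im[130:240,260:370,::-1],None,fx=5,fy=5,interpolation=cv2.INTER_CUBIC))
E
```

```text
t 2.1167 jig tcp [-88.1  25.6  11.9] toolx yaw err -0.01 zax [-0.001  0.    -1.   ] F [-0.3  0.8  3.2] op 74.09354325111599
```

View pics/s3.png

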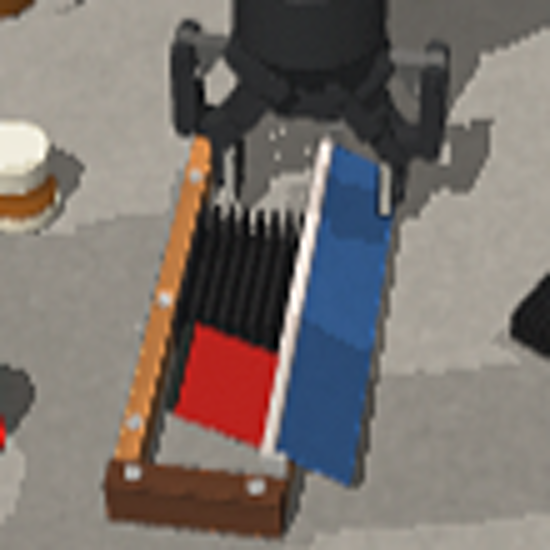

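The flap is well up: its far free corner is at crop (178,412) and its near corner at (197,322). I work out the angle from those.

```bash
python3 - <<'E'
from h import *
e=toworld((1,0,0))[:2]-toworld((0,0,0))[:2]
for U,X in [((176,412),98),((196,321),43),((350,486),98)]:
    u,v=(U[0]+.5)/5-.5+260,(U[1]+.5)/5-.5+130
    c,d=ray('side',u,v); p0=toworld((X,0,0)); t=((p0-c)[:2]@e)/(d[:2]@e); p=tojig(c+t*d)
    a=np.degrees(np.arctan2(p[2]-36,31-p[1])); print(p.round(1),a)
E
```

```text
[ 98.  -10.4  58.4] 28.42857416419581
[ 43.  -10.7  60. ] 29.93624509860555
[98.  71.1 17. ] -154.59255771324013
```

step_arm(
  series=[
    [0, 0, 0, 0, 0, 2, 74],
    [0, 0, 0, 3, 0, 0, 74],
    [0, 0, 0, 3, 0, 0, 74],
    [0, 0, 0, 3, 0, 0, 74],
    [0, 0, 0, 3, 0, 0, 74],
  ],
)

```text
t: 2.58
ee_pos: [558.1, -76.9, 10.0]
tool_rot: [-0.0, 0.751, 0.661, -0.001]
force: [-2.9, -2.4, 2.8]
opening: 74.1
finger_force: 1.6
```

step_arm(
  series=[
    [0, 0, 0, 4, 0, 0, 74],
    [0, 0, 0, 4, 0, 0, 74],
    [0, 0, 0, 4, 0, 0, 74],
    [0, 0, 0, 4, 0, 0, 74],
    [0, 0, 0, 4, 0, 0, 74],
  ],
)

```text
t: 3.0
ee_pos: [561.5, -56.7, 10.3]
tool_rot: [0.0, 0.751, 0.661, -0.0]
force: [-1.0, -3.2, 2.5]
opening: 74.3
finger_force: 2.0
```

```bash
python3 - <<'E'
from h import *
stat()
im=optics.snapshot('side'); 
cv2.imwrite('pics/s4.png',cv2.resize(im[130:240,260:370,::-1],None,fx=5,fy=5,interpolation=cv2.INTER_CUBIC))
E
```

```text
t 3.0 jig tcp [-55.6  25.1  10.3] toolx yaw err -0.0 zax [-0. -0. -1.] F [-1.  -3.2  2.5] op 74.25782759261911
```

View pics/s4.png

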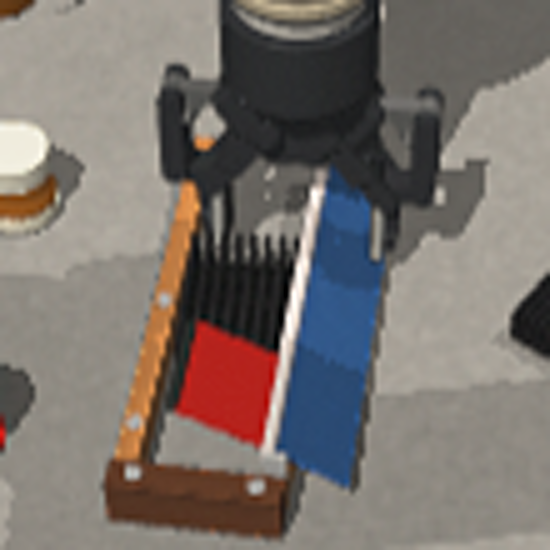

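The heatsink is sliding: its fin rear edge has moved from crop y≈208 to ≈236, it is still straight, and the flap is still up. I keep going.

step_arm(
  series=[
    [0, 0, 0, 4, 0, 0, 74],
    [0, 0, 0, 4, 0, 0, 74],
    [0, 0, 0, 4, 0, 0, 74],
    [0, 0, 0, 4, 0, 0, 74],
    [0, 0, 0, 4, 0, 0, 74],
  ],
)

```text
t: 3.47
ee_pos: [564.0, -36.8, 10.3]
tool_rot: [0.0, 0.751, 0.661, 0.0]
force: [-1.8, -3.4, 1.8]
opening: 74.0
finger_force: 2.1
```

step_arm(
  series=[
    [0, 0, 0, 4, 0, 0, 74],
    [0, 0, 0, 4, 0, 0, 74],
    [0, 0, 0, 4, 0, 0, 74],
    [0, 0, 0, 4, 0, 0, 74],
    [0, 0, 0, 4, 0, 0, 74],
  ],
)

```text
t: 3.88
ee_pos: [566.6, -17.0, 10.3]
tool_rot: [0.0, 0.751, 0.661, 0.0]
force: [-2.6, -2.8, 2.8]
opening: 74.0
finger_force: 2.1
```

step_arm(
  series=[
    [0, 0, 0, 4, 0, 0, 74],
    [0, 0, 0, 4, 0, 0, 74],
    [0, 0, 0, 3, 0, 0, 74],
    [0, 0, 0, 3, 0, 0, 74],
    [0, 0, 0, 3, 0, 0, 74],
  ],
)

```text
t: 4.3
ee_pos: [568.7, -0.3, 10.3]
tool_rot: [0.0, 0.751, 0.661, 0.0]
force: [-1.4, -3.2, 2.5]
opening: 73.9
finger_force: 2.1
```

step_arm(
  series=[
    [0, 0, 0, 2, 0, 0, 74],
    [0, 0, 0, 2, 0, 0, 74],
    [0, 0, 0, 2, 0, 0, 74],
    [0, 0, 0, 2, 0, 0, 74],
    [0, 0, 0, 2, 0, 0, 74],
  ],
)

```text
t: 4.72
ee_pos: [570.0, 9.5, 10.3]
tool_rot: [0.0, 0.751, 0.661, 0.0]
force: [-1.8, -2.8, 2.6]
opening: 74.0
finger_force: 2.1
```

step_arm(
  series=[
    [0, 0, 0, 1, 0, 0, 74],
    [0, 0, 0, 1, 0, 0, 74],
    [0, 0, 0, 1, 0, 0, 74],
    [0, 0, 0, 1, 0, 0, 74],
  ],
)

```text
t: 5.05
ee_pos: [570.2, 11.9, 10.3]
tool_rot: [0.0, 0.751, 0.66, -0.001]
force: [-2.8, -7.6, 3.6]
opening: 74.0
finger_force: 4.2
```

step_arm(
  series=[
    [0, 0, 0, 1, 0, 0, 74],
    [0, 0, 0, 1, 0, 0, 74],
    [0, 0, 0, 0, 0, 0, 74],
  ],
)

```text
t: 5.3
ee_pos: [570.2, 12.1, 10.3]
tool_rot: [0.001, 0.752, 0.659, -0.001]
force: [-3.6, -7.8, 3.9]
opening: 74.1
finger_force: 5.1
```

```bash
python3 - <<'E'
from h import *
stat()
im=optics.snapshot('side'); 
cv2.imwrite('pics/s5.png',cv2.resize(im[150:240,265:365,::-1],None,fx=6,fy=6,interpolation=cv2.INTER_CUBIC))
for p in [(28,-20,32),(28,20,32),(108,-20,32),(108,20,32),(108,-20,30)]: u,v=proj('side',toworld(p)); print(p,(u-265)*6,(v-150)*6)
E
```

```text
t 5.3 jig tcp [13.7 25.1 10.3] toolx yaw err -0.21 zax [-0.001 -0.003 -1.   ] F [-3.6 -7.8  3.9] op 74.06017900888001
(28, -20, 32) 189.7481546551577 278.49233453313764
(28, 20, 32) 285.9576014118961 288.7958854692056
(108, -20, 32) 153.12939335542433 431.6090620161905
(108, 20, 32) 254.365946353872 443.1073742492792
(108, -20, 30) 153.41918663336912 434.7340822025572
```

View pics/s5.png

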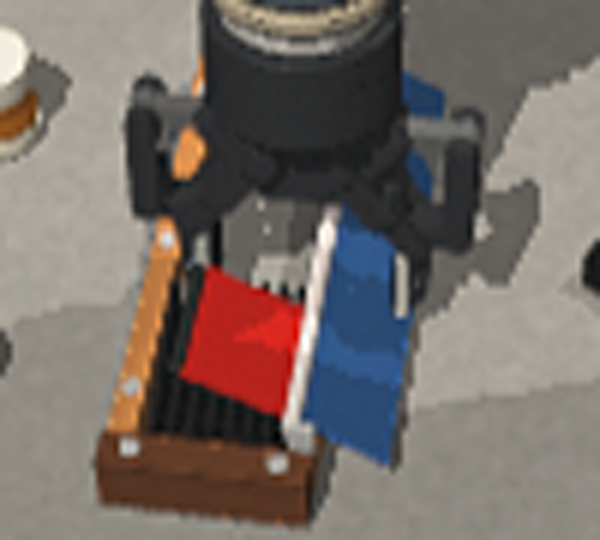

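The heatsink is at the stop: its front is against the stop face at crop y≈435–445, and its right rear fin ends at (287,288) match the predicted home (286,289). The force has risen to 8 N with no more travel. I back off along the lane first, then lift.

step_arm(
  series=[
    [0, 0, 0, -4, 0, 0, 74],
    [0, 0, 0, -5, 0, 0, 74],
    [0, 0, 0, -5, 0, 0, 74],
    [0, 0, 0, -2, 0, 0, 74],
    [0, 0, 0, 0, 0, 0, 74],
  ],
)

```text
t: 5.77
ee_pos: [568.8, -0.2, 10.4]
tool_rot: [-0.0, 0.751, 0.661, 0.0]
force: [-0.7, 2.0, 2.2]
opening: 74.0
finger_force: 1.6
```

step_arm(
  series=[
    [0, 0, 0, 0, 0, -5, 74],
    [0, 0, 0, 0, 0, -5, 74],
    [0, 0, 0, 0, 0, -5, 74],
    [0, 0, 0, 0, 0, -5, 74],
    [0, 0, 0, 0, 0, -10, 74],
  ],
)

```text
t: 6.18
ee_pos: [568.9, -0.9, 40.5]
tool_rot: [0.0, 0.751, 0.661, 0.0]
force: [-0.3, -0.3, -0.0]
opening: 74.2
finger_force: 0.0
```

step_arm(
  series=[
    [0, 0, 0, 0, 0, -20, 74],
    [0, 0, 0, 0, 0, -30, 74],
    [0, 0, 0, 0, 0, -35, 74],
    [0, 0, 0, 0, 0, -35, 74],
    [0, 0, 0, 0, 0, -30, 74],
  ],
)

```text
t: 6.6
ee_pos: [569.6, -0.9, 193.8]
tool_rot: [0.001, 0.751, 0.661, 0.001]
force: [0.2, 0.7, 0.6]
opening: 74.0
finger_force: 0.0
```

step_arm(
  series=[
    [0, 0, 0, -35, 0, 0, 74],
    [0, 0, 0, -35, 0, 0, 74],
    [0, 0, 0, -35, 0, 0, 74],
    [0, 0, 0, -25, 0, 0, 74],
    [0, 0, 0, 0, 0, 0, 74],
  ],
)

```text
t: 7.02
ee_pos: [551.1, -137.4, 191.6]
tool_rot: [0.002, 0.754, 0.657, -0.001]
force: [-0.1, -0.6, 0.5]
opening: 73.7
finger_force: 0.0
```

```bash
python3 - <<'E'
from h import *
stat()
im=optics.snapshot('side'); 
cv2.imwrite('pics/s6.png',cv2.resize(im[145:240,235:365,::-1],None,fx=6,fy=6,interpolation=cv2.INTER_CUBIC))
for p in [(28,-25,32),(28,25,32)]: u,v=proj('side',toworld(p)); print(p,(u-235)*6,(v-145)*6)
E
```

```text
t 7.0167 jig tcp [-137.    25.1  191.6] toolx yaw err -0.59 zax [ 0.002 -0.005 -1.   ] F [-0.1 -0.6  0.5] op 73.71834538559729
(28, -25, 32) 357.77539611999566 307.21011192848846
(28, 25, 32) 478.0374695525412 320.08957897731625
```

View pics/s6.png

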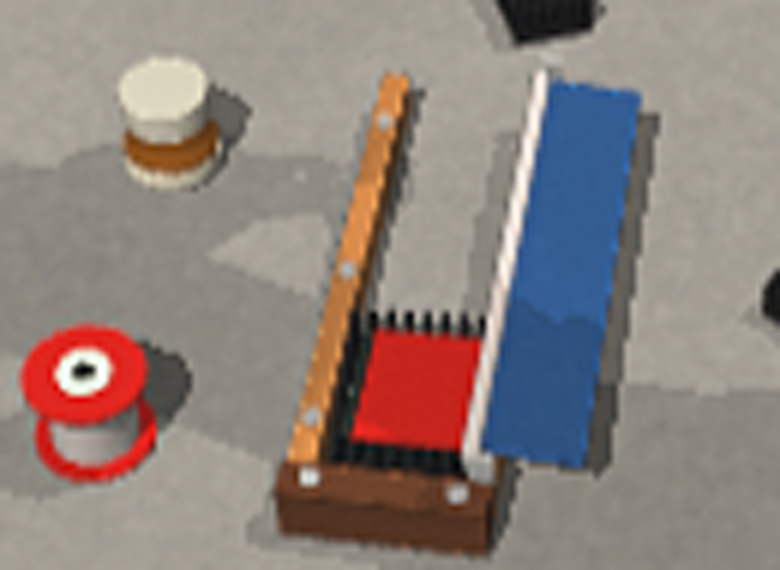

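The heatsink is home, with its rear edge at crop (358–478, ~310–320) as predicted. The flap rests on it, the bystanders are in place and the arm is clear.

```bash
python3 -c "
from workcell import hand_in
print(hand_in())"
```

```text
the job is handed in; nothing more can be done
None
```

The heatsink is fully home against the end stop with the flap closed on top of it, the arm is clear and the other things look undisturbed; I handed the job in after about 7 s of robot time, and no verdict came back.

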